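# Clamp the lid of a filter cell: swing the arm over and screw it tight

### The arm

A 7-joint arm with a two-finger parallel gripper is mounted at the origin on a cart in front of the work surface, level with it; the furniture and walls round the work are solid. World frame = base frame: x ahead of the robot, y to its left, z up, the work surface at z = 0. Lengths are in m, angles in degrees, forces in N, time in s.
With the tool pointing down it reaches from about 0.4 to 0.85 m from the base axis. Payload 10.4 kg.
Tool frame: the origin (TCP) lies midway between the tips of the shut fingers; the grasp point (between the pads) lies bot.grasp_offset behind it (bot.grasp_offset is the distance from the TCP to the grasp point, in m); z points along the fingers, y is the direction in which the jaws open and shut (so a half turn about z gives the same grasp; the last joint's range is limited). The gripper opens to 87 mm and grips with 3 to 60 N. Pads are 19 mm wide; open, the fingers measure 117 mm over their backs; the gripper's body (75 mm by 190 mm) begins 51 mm behind the grasp point.
Start: joints at [71.7, 19.034, -3.707, 83.658, 1.238, 77.344, -5.071], TCP at [0.183, -0.598, 0.223] pointing down, gripper open.
Joint ranges: [-148.97, 148.97], [-28.65, 121.19], [-84.17, 76.75], [9.2, 138.47], [-72.65, 252.65], [3.7, 117.97], [-149.18, 149.18]. Speed limits (degrees/s): [127.2, 127.2, 159.86, 159.86, 180, 180, 180].

### API

Orientations are given as [roll, pitch, yaw] about the fixed x, y, z axes, in that order (R = Rz(yaw) Ry(pitch) Rx(roll)).
In Python, from rig import bot, vision gives the robot as it stands. The module is installed in compiled form; this text tells all that it offers.
- The arm moves only by the tool drive_tool, never from a script. Its arguments are lists of equal length, an entry for each row: "slide": the shift along the tool's x, y, z in m, a list of three; "turn": the turn about the tool's z in rad; "hand": the finger opening in m, from 0 to 0.087. A call has 1 to 20 rows; each row shifts and turns the commanded pose from where the row before left it, along the tool's axes as they then stand; what a row does not reach is not made up. A row lasts 1/10 s, in which the tool goes at most 50 mm and 8.59 degrees, less where a joint would pass 70% of its speed; a pose out of reach is approached as far as the arm can. A call with a gripper value outside its range is refused whole. The fingers move at their own pace and stop on an object; "force" is the grip in N (left out, the last holds). Time passes only in rows, so rows that do not move let the fingers close. It gives the time, the measured TCP pose, the force and the opening at its end, in the units of the state.
- bot.get_obs(): the state, without advancing time (a new reading comes with each control period).
- vision.camera(name): name is "scene" or "top"; returns the picture (420x560x3 uint8, red, green, blue); there is no depth.
- vision.camera_params(name): a dict with "mtx" (3x3 intrinsics, pixels), "view" (4x4, takes a point from world to camera coordinates). Camera axes: x right, y up, looking along -z (the intrinsics and any distortion apply to the point x, -y, -z); pixel columns grow to the right and rows downward; lengths in m; the calibration is good to about 2 mm. A picture is of the moment at which its call begins. camera_params takes no time and is no camera call.
- bot.close_job(): hands the job in, once; it reports no verdict.
The state is a dict: "time": time; "joint_pos": joint angles; "qvel": joint speeds; "tau": joint torques, N m; "tcp_pos": TCP position; "tool_rot": TCP orientation; "force": force on the tool from outside, world axes, zero at the start; "torque": the same for the moment, N m; "grip_width": finger opening in m.
Only numpy, scipy, OpenCV 4.12 (cv2) and the standard library are available. Lean on these libraries where they do the work, as an engineer would, in place of code of your own. Each camera call takes 0.05 s, during which the arm holds its last target.

### The job

Close the pressure filter cell: swing the clamp arm over the lid until it rests against its rubber-sleeved stop post, then turn the screw's crossbar clockwise (seen from above) until it stops tight, with the foot pressing on the lid. Leave the arm at its stop and the lid in place, and do not disturb the glassware and crucible standing around.

Things in the scene. Friction and masses are not known exactly. Their poses are not given: they have to be found in the camera images.
- clamp_stand: Fixed aluminium base plate, 130 mm (its x) by 360 mm (its y) by 12 mm thick, on the table; origin at the centre of its underside, z up. On its centre stands the round steel filter cell (84 mm diameter, rim 55 mm above the table, lid on it). At y = -105 mm stands the pivot post of the clamp arm; at x = +24, y = +70 mm the stop post (20 mm wide, 123 mm high) that the closed arm rests against. At its front (-x) a short steel spout.
- cell_mouth (a point): Centre of the filter cell's rim, 55 mm above the table; where the lid's origin lies when seated.
- lid: Loose steel lid already lying on the cell: flange 88 mm diameter, 8 mm thick, a 62 mm spigot reaching down into the cell's 68 mm bore, and a central boss 34 mm in diameter whose top is 25 mm above the origin. Origin: centre of the flange's underside. z up.
- pivot (a point): On the upright axis about which the clamp arm swings, at mid height of the arm, 113 mm above the table.
- clamp_arm (a joint): Angle of the clamp arm (rad): 0 = closed, across the lid against its stop, in line with the stand's y axis; grows counter-clockwise (seen from above) as it opens, to 0.95. To close it, push it clockwise. It has no spring; a stiff pivot (about 0.9 N m, so some 5 N at its post) holds it where it is left. The arm is a grey painted bar 28 mm wide, from 104 to 122 mm above the table; its free end carries the post.
- push_post (a point): Centre of the upright steel post at the free end of the clamp arm, 195 mm from the pivot axis and 90 mm beyond the screw's axis: 16 mm diameter, standing from 122 to 172 mm above the table, this point at 147 mm. The place to push the arm.
- screw (a joint): Angle of the clamp screw (rad): grows as it is turned clockwise seen from above (screwed down), from 0 (fully up) to 9.425, a hard stop (tight). It sinks 10 mm a turn. It turns with about 0.06 N m (some 1.5 N at 45 mm from the axis) and stays where it is left.
- bar_center (a point): Centre of the crossbar on the upright screw axis, 105 mm from the pivot axis: 152 mm above the table when tight, up to 167 mm when fully up. The hub on it is 24 mm in diameter and rises 11 mm above this point; the screw below it is 16 mm thick. The arm's top lies at 122 mm (127 mm at the 40 mm round boss under the screw), so a closed gripper's fingertips fit between the arm and the bar's level and can push the bar round.
- bar_end (a point): Centre of the black ball (18 mm diameter) at one end of the crossbar, 58 mm from the screw axis; the opposite end has the same ball. The bar is a 12 mm round rod, level.
- foot: Round steel swivel foot, 26 mm diameter, 5 mm thick, hanging under the screw (does not turn; its sprung seat gives up to 4 mm). Origin: centre of its underside, 78 to 93 mm above the table as the screw goes when free; it meets the lid's boss at 80 mm, about 1.3 rad before the screw is tight, and then presses with up to about 10 N.
- weigh_bottle_mid (a point): Bystander: small lidded glass weighing bottle, 37 mm diameter, 51 mm high; its centre, half-way up.
- crucible_mid (a point): Bystander: white porcelain crucible with lid, 45 mm diameter, 43 mm high; its centre, half-way up.
- conical_flask_mid (a point): Bystander: small conical glass flask, 54 mm diameter, 103 mm high; its centre, half-way up.
There are look-alikes about, which are no part of the job. There is more than one size of the lid; the one meant has the size given above.

How it is judged (in metres and radians):
On the way, in this order (a step that is already met when the one before it is completed fails the run):
1. the clamp arm is swung closed against its stop, the screw not yet tight (value of joint clamp_arm below 0.05 rad and value of joint screw below 8.5 rad), for 0.2 s.
2. the screw is turned down to its stop with the foot pressing on the lid (value of joint screw above 9.27 rad and contact force between foot and lid above 4 N), for 0.2 s.
At the end, for the whole second after the job is handed in: The clamp arm is within 0.05 rad of its closed stop, the screw within about 0.15 rad of its tight stop, the foot presses on the lid with more than 4 N, and the lid lies level and within 5 mm of its seat on the cell (all of step 2 and value of joint clamp_arm below 0.05 rad and distance between lid and cell_mouth below 0.005 m and angle between lid's own z axis and vertical below 0.05 rad); the robot touches nothing.
It fails at once if a bystander is moved by more than 20 mm (distance of any of weigh_bottle_mid, crucible_mid, conical_flask_mid from where it was at the start of the episode above 0.02 m).
It fails at once if the lid is knocked more than 10 mm from its seat (distance between lid and cell_mouth above 0.01 m).
It also fails if it takes over 61 s, if anything falls off the work surface, if the arm or the gripper's body presses on something with over 40 N, if the wrist force passes 120 N, or if a joint passes its speed limit or range.

## Working session

There is one attempt and no reset: what is moved stays moved. The work goes in short steps, Python scripts to look and compute and a tool call to move; the robot and the scene stay as the last step left them, time stands still between calls to the robot, and variables do not carry over. Pictures are saved under pics/ and viewed, and the job is handed in when it is done.

Besides the shell and the picture viewer there is one more tool, called after ">>>" as name([rows], argument=value, ...), one row to a line, values as JSON. drive_tool: Moves the arm, as the interface text tells. Its arguments: {"type":"object","properties":{"slide":{"type":"array","items":{"type":"array","items":{"type":"number"}}},"turn":{"type":"array","items":{"type":"number"}},"hand":{"type":"array","items":{"type":"number"}},"force":{"type":"number"}},"required":["slide","turn","hand"]}

```bash
mkdir -p pics; python3 - <<'E'
from rig import bot, vision
import cv2,numpy as np
for n in("scene","top"):
    im=vision.camera(n); cv2.imwrite(f"pics/{n}0.png",im[:,:,::-1])
    p=vision.camera_params(n); print(n,{k:np.round(v,4).tolist() if not isinstance(v,str) else v for k,v in p.items()})
o=bot.get_obs(); print(o); print(bot.grasp_offset)
E
```

```text
scene {'mtx': [[480.2087, 0.0, 284.0324], [0.0, 480.2087, 215.7341], [0.0, 0.0, 1.0]], 'view': [[-0.831, -0.556, 0.0156, 0.4691], [0.2361, -0.3273, 0.9149, -0.2382], [-0.5036, 0.764, 0.4033, -0.9428], [0.0, 0.0, 0.0, 1.0]]}
top {'mtx': [[415.7875, 0.0, 281.3003], [0.0, 415.7875, 212.0458], [0.0, 0.0, 1.0]], 'view': [[0.0278, -0.9988, 0.0413, -0.0174], [0.984, 0.0346, 0.1747, -0.5621], [-0.1759, 0.0358, 0.9838, -1.032], [0.0, 0.0, 0.0, 1.0]]}
{'time': 0.1, 'joint_pos': array([71.69993875, 19.06843223, -3.70923564, 83.69898501,  1.23973397,
       77.34218728, -5.07012113]), 'qvel': array([-0.03562641, -0.11207413,  0.10857634, -0.14138059, -0.12394424,
        0.03973702, -0.15204945]), 'tau': array([ 2.64235219e-03, -6.24546862e+01,  2.54503376e-02, -3.90715563e+01,
       -6.13268930e-02,  3.65652528e-02,  6.39012342e-05]), 'tcp_pos': array([ 0.1826999 , -0.59736271,  0.22185114]), 'tool_rot': array([-1.79930471e+02,  4.38892451e-03,  1.70093438e+01]), 'force': array([-0.58890354, -0.44910752,  0.21724019]), 'torque': array([-0.02093331,  0.01003704,  0.05114136]), 'grip_width': 0.0873355456826902}
0.0187
```

View pics/scene0.png

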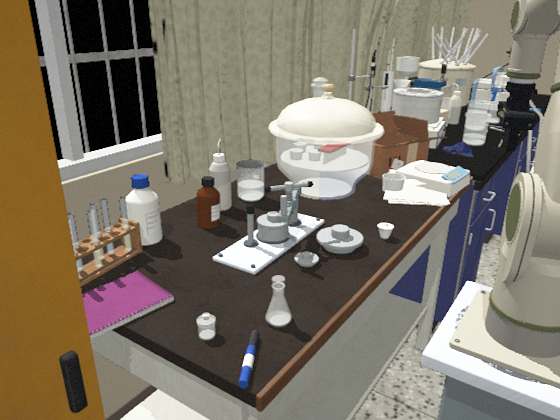

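View pics/top0.png

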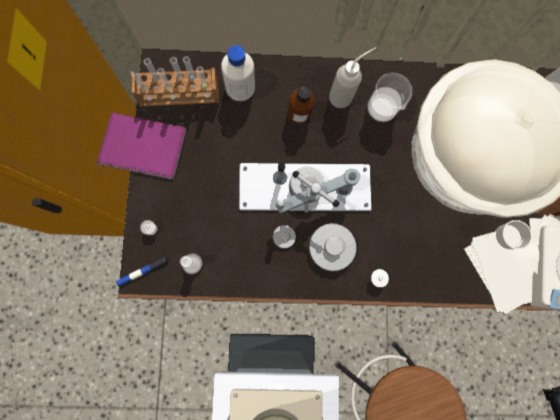

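```bash
python3 - <<'E'
import cv2
a=cv2.imread("pics/top0.png")[150:290,220:400]; cv2.imwrite("pics/top0z.png",cv2.resize(a,(720,560),interpolation=cv2.INTER_CUBIC))
a=cv2.imread("pics/scene0.png")[165:285,200:360]; cv2.imwrite("pics/scene0z.png",cv2.resize(a,(800,600),interpolation=cv2.INTER_CUBIC))
E
```

```text
(no output)
```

View pics/top0z.png

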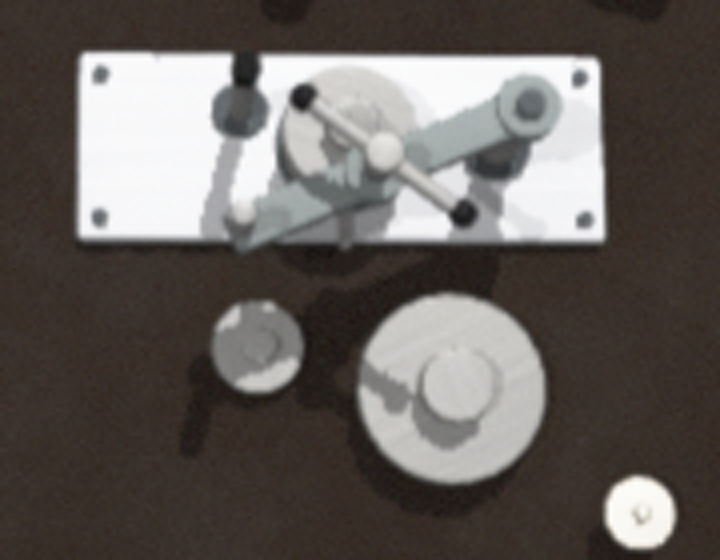

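View pics/scene0z.png

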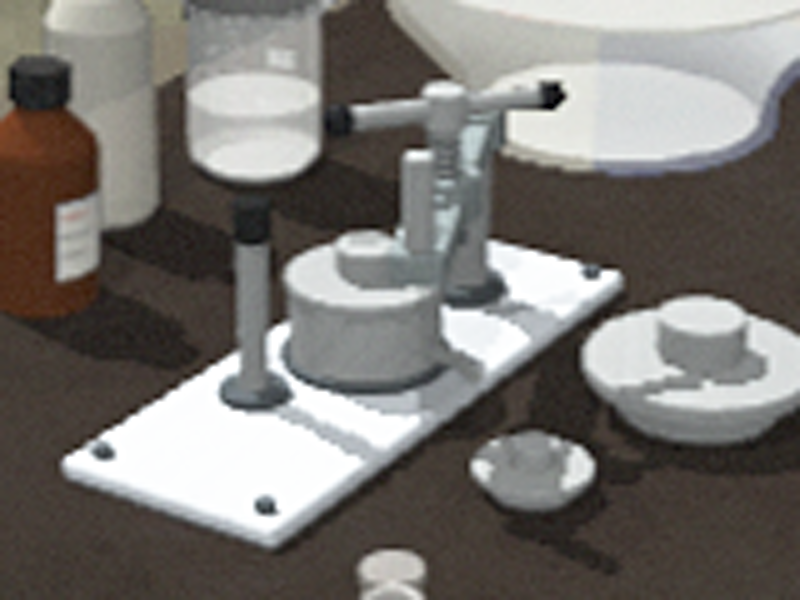

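```bash
cat > h.py <<'E'
import numpy as np
from rig import bot, vision
def ray(n,u,v):
    p=vision.camera_params(n);K=np.array(p["mtx"]);V=np.array(p["view"])
    d=np.array([(u-K[0,2])/K[0,0],-(v-K[1,2])/K[1,1],-1.])
    return -V[:3,:3].T@V[:3,3], V[:3,:3].T@d
def onz(n,u,v,z):
    c,d=ray(n,u,v); return c+d*(z-c[2])/d[2]
def proj(n,P):
    p=vision.camera_params(n);K=np.array(p["mtx"]);V=np.array(p["view"])
    q=V[:3,:3]@np.array(P)+V[:3,3]; q=K@np.array([q[0],-q[1],-q[2]]);return q[:2]/q[2]
E
python3 - <<'E'
from h import *
for q in [(80,53),(598,57),(605,240),(78,241)]:
    print(onz("top",220+q[0]/4-.4,150+q[1]/4-.4,.012).round(4))
z=lambda a,b,h: onz("top",220+a/4-.4,150+b/4-.4,h).round(4)
print("pivot top",z(530,103,.127),"post top",z(240,215,.172),"hub",z(384,151,.178),"ball",z(305,96,.167),z(463,213,.167))
print("stop",z(246,68,.123), "foot of stop", z(238,112,.02))
s=lambda a,b,h: onz("scene",200+a/5-.4,165+b/5-.4,h).round(4)
print("scene plate",s(66,466,.012),s(272,546,.012),s(622,280,.012)); print("post", s(417,155,.172),"hub",s(446,92,.178),"balls",s(340,120,.167),s(550,95,.167))
print("crucible?", z(257,347,.02))
for u,v,h in[(149,228,.05),(191,263,.1),(380,279,.04),(284,237,.04),(333,246,.04)]: print(onz("top",u,v,h).round(3))
E
```

```text
[0.702 0.117 0.012]
[ 0.7136 -0.2411  0.012 ]
[ 0.5845 -0.2447  0.012 ]
[0.5712 0.1125 0.012 ]
pivot top [ 0.6468 -0.1692  0.127 ] post top [0.5608 0.0092 0.172 ] hub [ 0.6005 -0.0731  0.178 ] ball [ 0.6347 -0.0272  0.167 ] [ 0.5677 -0.1212  0.167 ]
stop [0.6633 0.0066 0.123 ] foot of stop [0.6625 0.0078 0.02  ]
scene plate [0.6937 0.1252 0.012 ] [0.5638 0.1278 0.012 ] [ 0.5794 -0.2327  0.012 ]
post [0.5627 0.012  0.172 ] hub [ 0.5909 -0.0562  0.178 ] balls [ 0.6278 -0.0158  0.167 ] [ 0.5615 -0.1098  0.167 ]
crucible? [ 0.5026 -0.0094  0.02  ]
[0.509 0.337 0.05 ]
[0.421 0.216 0.1  ]
[ 0.398 -0.259  0.04 ]
[ 0.499 -0.009  0.04 ]
[ 0.479 -0.137  0.04 ]
```

>>> drive_tool([
  [0,0,0],
  [0,0,0],
  [0.0136,-0.0254,0],
  [0.0136,-0.0254,0],
  [0.0136,-0.0254,0],
  [0.0136,-0.0254,0],
  [0.0136,-0.0254,0],
  [0.0136,-0.0254,0],
  [0.0136,-0.0254,0],
  [0.0136,-0.0254,0],
  [0.0136,-0.0254,0],
  [0.0136,-0.0254,0],
  [0.0136,-0.0254,0],
  [0.0136,-0.0254,0],
  [0.0136,-0.0254,0],
  [0.0136,-0.0254,0],
  [0.0136,-0.0254,0],
  [0,0,0],
  [0,0,0],
], turn=[0.1484,0.1484,0,0,0,0,0,0,0,0,0,0,0,0,0,0,0,0,0], hand=[0,0,0,0,0,0,0,0,0,0,0,0,0,0,0,0,0,0,0], force=20)

```text
time: 2.0
tcp_pos: [0.3867, -0.2165, 0.2224]
tool_rot: [180.0, 0.0, 0.1]
force: [-0.5, -0.7, -1.6]
grip_width: 0.0005
```

>>> drive_tool([
  [0.0128,-0.0227,0],
  [0.0128,-0.0227,0],
  [0.0128,-0.0227,0],
  [0.0128,-0.0227,0],
  [0.0128,-0.0227,0],
  [0.0128,-0.0227,0],
  [0.0128,-0.0227,0],
  [0.0128,-0.0227,0],
  [0.0128,-0.0227,0],
  [0.0128,-0.0227,0],
  [0,0,0.017],
  [0,0,0.017],
  [0,0,0.017],
  [0,0,0.017],
  [0,0,0.017],
  [0,0,0],
  [0,0,0],
], turn=[0,0,0,0,0,0,0,0,0,0,0,0,0,0,0,0,0], hand=[0,0,0,0,0,0,0,0,0,0,0,0,0,0,0,0,0])

```text
time: 3.7
tcp_pos: [0.5148, 0.0094, 0.1377]
tool_rot: [180.0, 0.0, -0.1]
force: [-0.0, -0.4, 0.4]
grip_width: 0.0009
```

```bash
python3 - <<'E'
from h import *
import cv2
for n,(a,b,c,d) in {"scene":(165,285,200,360),"top":(150,290,220,400)}.items():
    im=vision.camera(n); cv2.imwrite(f"pics/{n}1z.png",cv2.resize(im[a:b,c:d,::-1],None,fx=4,fy=4,interpolation=cv2.INTER_CUBIC))
o=bot.get_obs(); print(o["tcp_pos"],o["force"])
E
```

```text
[0.51536136 0.00982905 0.13844932] [-0.75208331  0.59435575 -0.06845778]
```

View pics/scene1z.png

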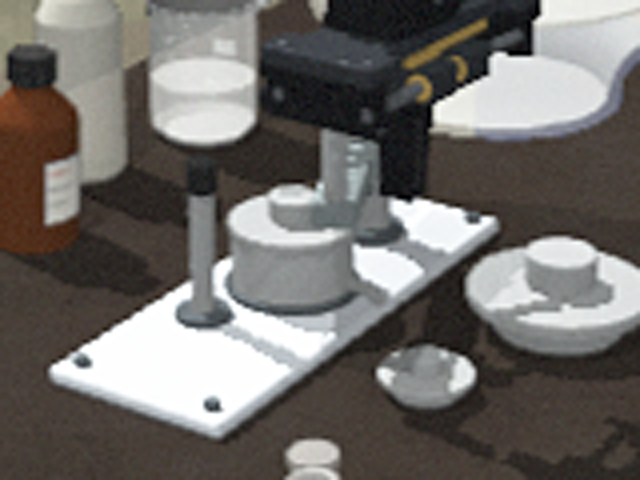

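View pics/top1z.png

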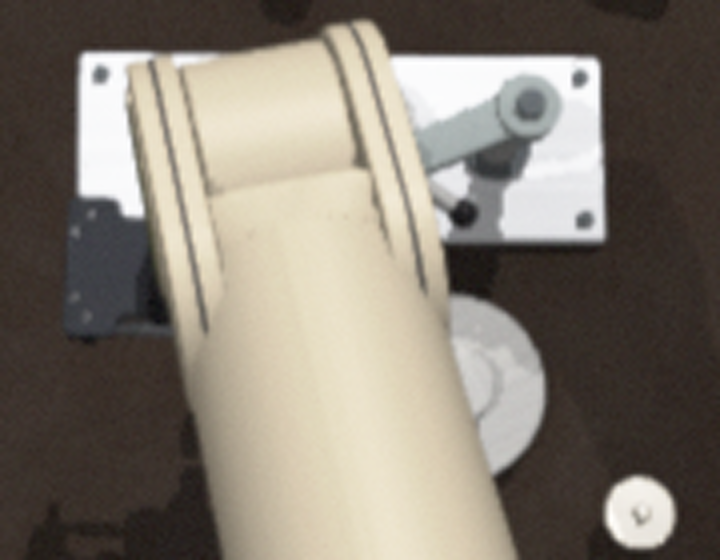

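>>> drive_tool([
  [0.008,0,0],
  [0.008,0,0],
  [0.006,-0.001,0],
  [0.006,-0.001,0],
  [0.006,-0.001,0],
  [0.006,-0.001,0],
  [0.006,-0.001,0],
  [0.006,-0.001,0],
  [0.006,-0.001,0],
  [0.006,-0.001,0],
  [0.006,-0.001,0],
  [0.006,-0.001,0],
  [0.006,-0.001,0],
  [0.006,-0.001,0],
], turn=[0,0,0,0,0,0,0,0,0,0,0,0,0,0], hand=[0,0,0,0,0,0,0,0,0,0,0,0,0,0])

```text
time: 5.2
tcp_pos: [0.6015, 0.0251, 0.1366]
tool_rot: [-179.9, 0.2, 0.2]
force: [-7.1, 7.0, -0.1]
grip_width: 0.0004
```

```bash
python3 - <<'E'
from h import *
import cv2
for n,(a,b,c,d) in {"scene":(165,285,200,360),"top":(150,290,220,400)}.items():
    im=vision.camera(n); cv2.imwrite(f"pics/{n}2z.png",cv2.resize(im[a:b,c:d,::-1],None,fx=4,fy=4,interpolation=cv2.INTER_CUBIC))
o=bot.get_obs(); print(o["tcp_pos"],o["force"])
E
```

```text
[0.60233627 0.02478797 0.13674468] [-2.45933155  5.37324579 -0.93486123]
```

View pics/scene2z.png

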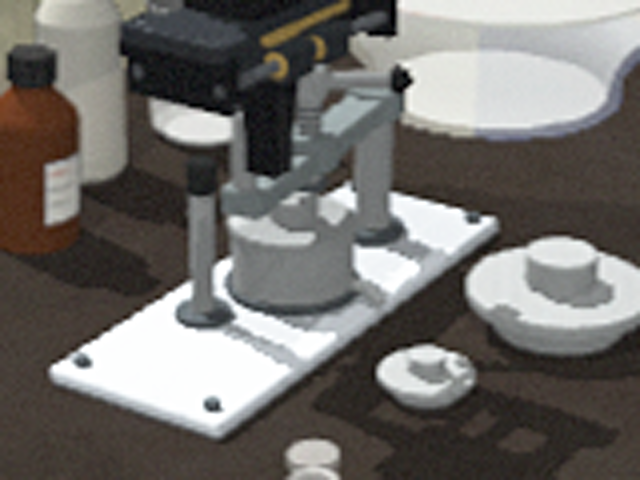

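View pics/top2z.png

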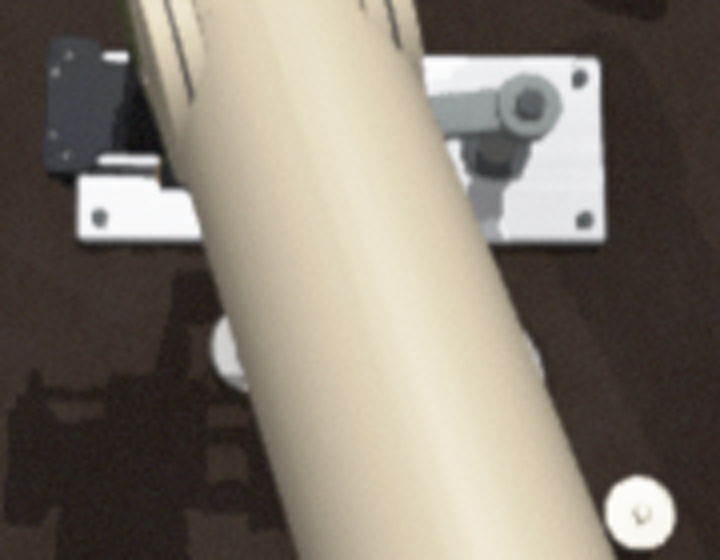

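>>> drive_tool([
  [0.004,0,0],
  [0.004,0,0],
  [0.004,0,0],
  [0,0,0],
], turn=[0,0,0,0], hand=[0,0,0,0])

```text
time: 5.7
tcp_pos: [0.614, 0.0258, 0.1368]
tool_rot: [-179.8, 0.2, 0.2]
force: [-3.2, 7.6, -0.0]
grip_width: 0.0007
```

>>> drive_tool([
  [0.002,-0.002,0],
  [0.002,-0.002,0],
  [0.003,0,0],
  [0.003,0,0],
  [0,0,0],
], turn=[0,0,0,0,0], hand=[0,0,0,0,0])

```text
time: 6.2
tcp_pos: [0.6232, 0.0272, 0.1367]
tool_rot: [-180.0, 0.3, 0.1]
force: [-9.3, 1.7, 2.7]
grip_width: 0.0003
```

>>> drive_tool([
  [0.003,0,0],
  [0.003,0,0],
  [0.002,0,0],
  [0,0,0],
], turn=[0,0,0,0], hand=[0,0,0,0])

```text
time: 6.6
tcp_pos: [0.6234, 0.0272, 0.1364]
tool_rot: [179.8, 1.3, 0.1]
force: [-55.5, -1.7, 30.9]
grip_width: 0.0003
```

>>> drive_tool([
  [-0.006,0,0],
  [-0.015,0,0],
  [-0.025,0,0],
  [-0.025,0,0],
  [-0.025,0,0],
  [0,0.01,-0.025],
  [0,0.02,-0.025],
  [0,0.025,-0.025],
  [0,0.025,-0.02],
  [0,0.025,0],
  [-0.01,0.025,0],
  [-0.01,0.025,0],
  [-0.01,0.025,0],
  [-0.01,0.025,0],
  [-0.01,0.025,0],
  [0,0.02,0],
  [0,0,0],
], turn=[0,0,0,0,0,0,0,0,0,0,0,0,0,0,0,0,0], hand=[0,0,0,0,0,0,0,0,0,0,0,0,0,0,0,0,0])

```text
time: 8.3
tcp_pos: [0.4863, -0.2271, 0.2325]
tool_rot: [179.9, -0.0, -0.3]
force: [0.7, -0.4, -0.2]
grip_width: 0.0008
```

```bash
python3 - <<'E'
from h import *
import cv2
for n,(a,b,c,d) in {"scene":(165,285,200,360),"top":(150,290,220,400)}.items():
    im=vision.camera(n); cv2.imwrite(f"pics/{n}3z.png",cv2.resize(im[a:b,c:d,::-1],None,fx=4,fy=4,interpolation=cv2.INTER_CUBIC))
o=bot.get_obs(); print(o["tcp_pos"],o["force"])
E
```

```text
[ 0.48719329 -0.22357258  0.2325764 ] [-0.53729994  0.19013755 -0.17541502]
```

View pics/scene3z.png

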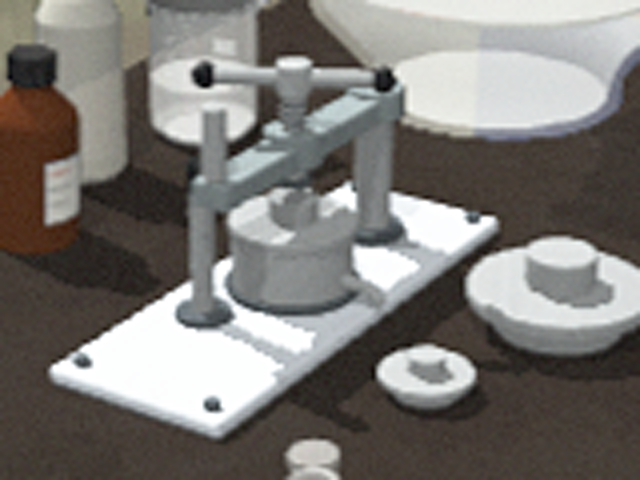

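View pics/top3z.png

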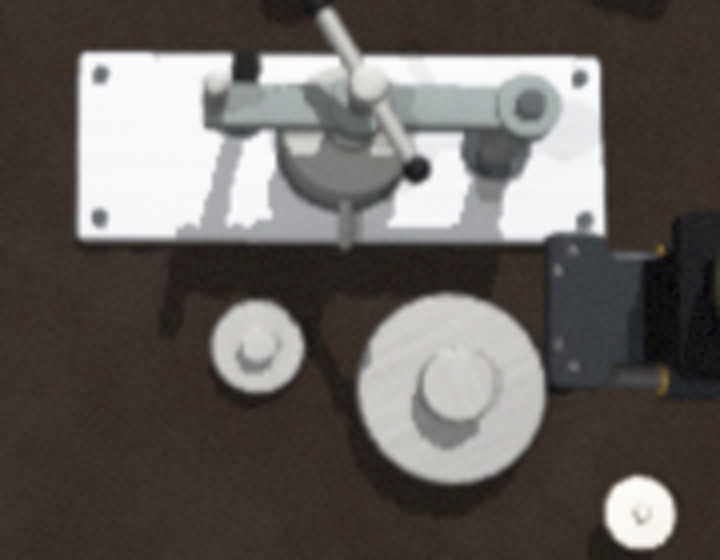

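```bash
cat >> h.py <<'E'
def tri(pt,ps):
    A=np.zeros((3,3));b=np.zeros(3)
    for n,(u,v) in(("top",pt),("scene",ps)):
        c,d=ray(n,u,v);d=d/np.linalg.norm(d);M=np.eye(3)-np.outer(d,d);A+=M;b+=M@c
    return np.linalg.solve(A,b)
E
python3 - <<'E'
from h import *
T=lambda a,b:(220+a/4-.4,150+b/4-.4)
S=lambda a,b:(200+a/4-.4,165+b/4-.4)
print("ballN",tri(T(415,168),S(383,78))); print("ballF",tri(T(313,3),S(204,74)));print("hubtop",tri(T(369,87),S(293,63)))
for z in(.155,.16,.165,.17):
    a=onz("top",*T(415,168),z); b=onz("top",*T(369,87),z+.011); d=a-b; print(z,a,b,np.hypot(*d[:2]),np.degrees(np.arctan2(d[1],d[0])))
E
```

```text
ballN [ 0.59450418 -0.09323949  0.1633802 ]
ballF [ 0.69321658 -0.03107344  0.16319691]
hubtop [ 0.64233388 -0.06334104  0.17171464]
0.155 [ 0.59642959 -0.09442351  0.155     ] [ 0.64195048 -0.0650628   0.166     ] 0.05416827815904803 -147.17821866590964
0.16 [ 0.5952601 -0.0937278  0.16     ] [ 0.64052737 -0.06451385  0.171     ] 0.05387559977822062 -147.16318409971353
0.165 [ 0.59409061 -0.09303208  0.165     ] [ 0.63910425 -0.06396489  0.176     ] 0.05358292514753152 -147.1479852922264
0.17 [ 0.59292111 -0.09233636  0.17      ] [ 0.63768114 -0.06341593  0.181     ] 0.05329025432876889 -147.13261953952343
```

>>> drive_tool([
  [0.0254,-0.0201,0],
  [0.0254,-0.0201,0],
  [0.0254,-0.0201,0],
  [0.0254,-0.0201,0],
  [0.0254,-0.0201,0],
  [0.0254,-0.0201,0],
  [0,0,0],
  [0,0,0.02],
  [0,0,0.02],
  [0,0,0.02],
  [0,0,0.02],
  [0,0,0.015],
  [0,0,0],
], turn=[0,0,0,0,0,0,0,0,0,0,0,0,0], hand=[0,0,0,0,0,0,0,0,0,0,0,0,0])

```text
time: 9.7
tcp_pos: [0.638, -0.1025, 0.1355]
tool_rot: [-180.0, 0.2, 0.0]
force: [-0.4, -0.6, 0.1]
grip_width: -0.0001
```

```bash
python3 - <<'E'
from h import *
o=bot.get_obs(); p=o["tcp_pos"];print(p,o["force"],o["tool_rot"])
# rows: rel slides in tool (yaw0): tool x=world x, tool y=-world y
c=np.array([.643,-.064]);R=.040
th=np.radians(np.arange(-95,-95-8*52,-8)); P=c+R*np.c_[np.cos(th),np.sin(th)]
print(P[0]); D=np.diff(P,axis=0); print([[round(a,4),round(-b,4),0] for a,b in D])
E
```

```text
[ 0.63802701 -0.10250017  0.13549697] [-0.41153399 -0.62591573  0.05147332] [-1.79967040e+02  1.82177855e-01  4.46728548e-02]
[ 0.63951377 -0.10384779]
[[np.float64(-0.0055), np.float64(-0.0009), 0], [np.float64(-0.0053), np.float64(-0.0016), 0], [np.float64(-0.0051), np.float64(-0.0024), 0], [np.float64(-0.0047), np.float64(-0.003), 0], [np.float64(-0.0042), np.float64(-0.0037), 0], [np.float64(-0.0037), np.float64(-0.0042), 0], [np.float64(-0.003), np.float64(-0.0047), 0], [np.float64(-0.0024), np.float64(-0.0051), 0], [np.float64(-0.0016), np.float64(-0.0053), 0], [np.float64(-0.0009), np.float64(-0.0055), 0], [np.float64(-0.0001), np.float64(-0.0056), 0], [np.float64(0.0007), np.float64(-0.0055), 0], [np.float64(0.0014), np.float64(-0.0054), 0], [np.float64(0.0022), np.float64(-0.0051), 0], [np.float64(0.0029), np.float64(-0.0048), 0], [np.float64(0.0035), np.float64(-0.0043), 0], [np.float64(0.0041), np.float64(-0.0038), 0], [np.float64(0.0046), np.float64(-0.0032), 0], [np.float64(0.005), np.float64(-0.0025), 0], [np.float64(0.0053), np.float64(-0.0018), 0], [np.float64(0.0055)
[... 698 characters left out ...]
, 0], [np.float64(-0.0025), np.float64(0.005), 0], [np.float64(-0.0032), np.float64(0.0046), 0], [np.float64(-0.0038), np.float64(0.0041), 0], [np.float64(-0.0043), np.float64(0.0035), 0], [np.float64(-0.0048), np.float64(0.0029), 0], [np.float64(-0.0051), np.float64(0.0022), 0], [np.float64(-0.0054), np.float64(0.0014), 0], [np.float64(-0.0055), np.float64(0.0007), 0], [np.float64(-0.0056), np.float64(-0.0001), 0], [np.float64(-0.0055), np.float64(-0.0009), 0], [np.float64(-0.0053), np.float64(-0.0016), 0], [np.float64(-0.0051), np.float64(-0.0024), 0], [np.float64(-0.0047), np.float64(-0.003), 0], [np.float64(-0.0042), np.float64(-0.0037), 0], [np.float64(-0.0037), np.float64(-0.0042), 0]]
```

>>> drive_tool([
  [-0.004,0.0004,0],
  [-0.0053,-0.0016,0],
  [-0.0051,-0.0024,0],
  [-0.0047,-0.003,0],
  [-0.0042,-0.0037,0],
  [-0.0037,-0.0042,0],
  [-0.003,-0.0047,0],
  [-0.0024,-0.0051,0],
  [-0.0016,-0.0053,0],
  [-0.0009,-0.0055,0],
  [-0.0001,-0.0056,0],
  [0.0007,-0.0055,0],
], turn=[0,0,0,0,0,0,0,0,0,0,0,0], hand=[0,0,0,0,0,0,0,0,0,0,0,0])

```text
time: 10.9
tcp_pos: [0.6047, -0.0565, 0.1374]
tool_rot: [180.0, 0.0, -0.0]
force: [-0.3, -2.6, 0.4]
grip_width: 0.0006
```

>>> drive_tool([
  [0.0014,-0.0054,0],
  [0.0022,-0.0051,0],
  [0.0029,-0.0048,0],
  [0.0035,-0.0043,0],
  [0.0041,-0.0038,0],
  [0.0046,-0.0032,0],
  [0.005,-0.0025,0],
  [0.0053,-0.0018,0],
  [0.0055,-0.0011,0],
  [0.0056,-0.0003,0],
], turn=[0,0,0,0,0,0,0,0,0,0], hand=[0,0,0,0,0,0,0,0,0,0])

```text
time: 11.9
tcp_pos: [0.6454, -0.0242, 0.1375]
tool_rot: [-180.0, 0.0, 0.0]
force: [-1.9, 0.1, 0.2]
grip_width: 0.0004
```

```bash
python3 - <<'E'
from h import *
import cv2
for n,(a,b,c,d) in {"scene":(165,285,200,360)}.items():
    im=vision.camera(n); cv2.imwrite(f"pics/{n}4z.png",cv2.resize(im[a:b,c:d,::-1],None,fx=4,fy=4,interpolation=cv2.INTER_CUBIC))
o=bot.get_obs(); print(o["tcp_pos"],o["force"])
E
```

```text
[ 0.64611791 -0.02423753  0.13749343] [-3.10211006  0.74060781  0.4572052 ]
```

View pics/scene4z.png

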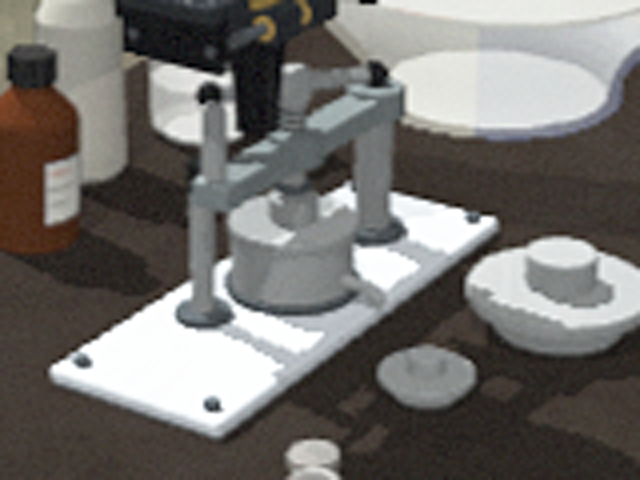

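>>> drive_tool([
  [0.0056,0.0005,0],
  [0.0054,0.0013,0],
  [0.0052,0.002,0],
  [0.0049,0.0027,0],
  [0.0045,0.0034,0],
  [0.0039,0.0039,0],
  [0.0034,0.0045,0],
  [0.0027,0.0049,0],
  [0.002,0.0052,0],
  [0.0013,0.0054,0],
  [0.0005,0.0056,0],
  [-0.0003,0.0056,0],
  [-0.0011,0.0055,0],
  [-0.0018,0.0053,0],
  [-0.0025,0.005,0],
], turn=[0,0,0,0,0,0,0,0,0,0,0,0,0,0,0], hand=[0,0,0,0,0,0,0,0,0,0,0,0,0,0,0])

```text
time: 13.45
tcp_pos: [0.6786, -0.0861, 0.1376]
tool_rot: [180.0, -0.0, -0.0]
force: [0.6, 2.0, -0.7]
grip_width: 0.0006
```

>>> drive_tool([
  [-0.0032,0.0046,0],
  [-0.0038,0.0041,0],
  [-0.0043,0.0035,0],
  [-0.0048,0.0029,0],
  [-0.0051,0.0022,0],
  [-0.0054,0.0014,0],
  [-0.0055,0.0007,0],
  [-0.0056,-0.0001,0],
], turn=[0,0,0,0,0,0,0,0], hand=[0,0,0,0,0,0,0,0])

```text
time: 14.25
tcp_pos: [0.6406, -0.1049, 0.1377]
tool_rot: [180.0, -0.0, -0.0]
force: [2.2, -0.1, 0.3]
grip_width: 0.0003
```

>>> drive_tool([
  [-0.0055,-0.0009,0],
  [-0.0053,-0.0016,0],
  [-0.0051,-0.0024,0],
], turn=[0,0,0], hand=[0,0,0])

```text
time: 14.55
tcp_pos: [0.6246, -0.0999, 0.1376]
tool_rot: [180.0, -0.0, -0.0]
force: [1.8, -0.5, -0.9]
grip_width: 0.0005
```

```bash
python3 - <<'E'
from h import *
import cv2
for n,(a,b,c,d) in {"scene":(165,285,200,360)}.items():
    im=vision.camera(n); cv2.imwrite(f"pics/{n}5z.png",cv2.resize(im[a:b,c:d,::-1],None,fx=4,fy=4,interpolation=cv2.INTER_CUBIC))
o=bot.get_obs(); print(o["tcp_pos"],o["force"])
E
```

```text
[ 0.62407045 -0.09930502  0.13763531] [1.36897585 0.24202461 0.32952259]
```

View pics/scene5z.png

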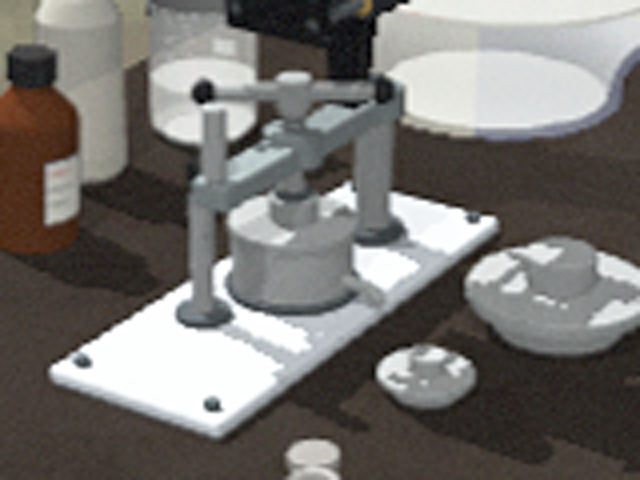

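>>> drive_tool([
  [-0.0047,-0.003,0],
  [-0.0042,-0.0037,0],
  [-0.0037,-0.0042,0],
], turn=[0,0,0], hand=[0,0,0])

```text
time: 14.9
tcp_pos: [0.6121, -0.0886, 0.1375]
tool_rot: [180.0, 0.0, -0.0]
force: [0.9, -1.0, -0.3]
grip_width: 0.0005
```

>>> drive_tool([
  [-0.003,-0.0047,0],
  [-0.0024,-0.0051,0],
], turn=[0,0], hand=[0,0])

```text
time: 15.1
tcp_pos: [0.6068, -0.0788, 0.1375]
tool_rot: [180.0, 0.0, -0.0]
force: [1.6, -0.9, 0.1]
grip_width: 0.0003
```

>>> drive_tool([
  [-0.0016,-0.0053,0],
], turn=[0], hand=[0])

```text
time: 15.2
tcp_pos: [0.6057, -0.0751, 0.1375]
tool_rot: [179.9, -0.1, -0.1]
force: [8.2, -13.5, -5.1]
grip_width: 0.0004
```

>>> drive_tool([
  [-0.0009,-0.0055,0],
], turn=[0], hand=[0])

```text
time: 15.3
tcp_pos: [0.6055, -0.0732, 0.1375]
tool_rot: [179.6, -0.1, -0.2]
force: [8.4, -22.3, -6.4]
grip_width: 0.0004
```

>>> drive_tool([
  [0,0,0],
  [0,0,0],
  [0,0,0],
], turn=[0,0,0], hand=[0,0,0])

```text
time: 15.6
tcp_pos: [0.6056, -0.0743, 0.1375]
tool_rot: [179.6, -0.1, -0.3]
force: [9.4, -17.6, -4.0]
grip_width: 0.0
```

>>> drive_tool([
  [0,0.008,0],
  [0,0.012,0],
  [-0.004,0.008,-0.015],
  [-0.01,0,-0.025],
  [-0.015,0.01,-0.025],
  [-0.02,0.02,-0.025],
  [-0.02,0.025,0],
  [-0.025,0.03,0],
  [-0.025,0.03,0],
  [-0.01,0.03,0],
  [0,0,0],
  [0,0,0],
], turn=[0,0,0,0,0,0,0,0,0,0,0,0], hand=[0,0,0,0,0,0,0,0,0,0,0,0])

```text
time: 16.8
tcp_pos: [0.4755, -0.2412, 0.2284]
tool_rot: [-180.0, -0.0, -0.0]
force: [-0.1, 1.3, -0.2]
grip_width: 0.0005
```

```bash
python3 - <<'E'
from h import *
import cv2
for n,(a,b,c,d) in {"scene":(165,285,200,360),"top":(150,290,220,400)}.items():
    im=vision.camera(n); cv2.imwrite(f"pics/{n}6.png",im[:,:,::-1]); cv2.imwrite(f"pics/{n}6z.png",cv2.resize(im[a:b,c:d,::-1],None,fx=4,fy=4,interpolation=cv2.INTER_CUBIC))
o=bot.get_obs(); print(o["tcp_pos"],o["force"])
E
```

```text
[ 0.47617917 -0.239874    0.22814712] [ 0.22566878  1.51229384 -0.04070707]
```

View pics/scene6z.png

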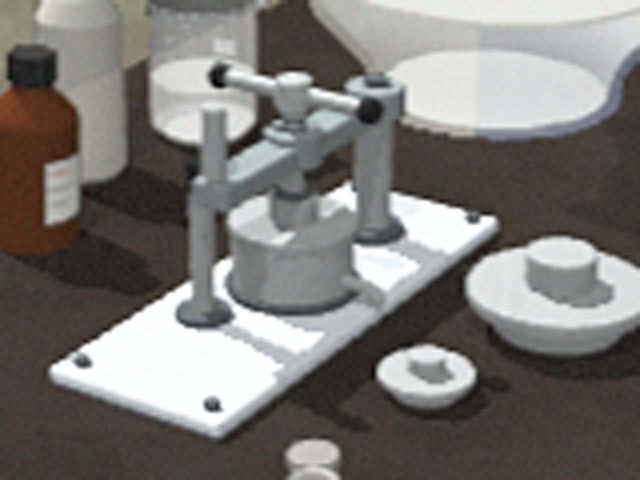

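View pics/top6z.png

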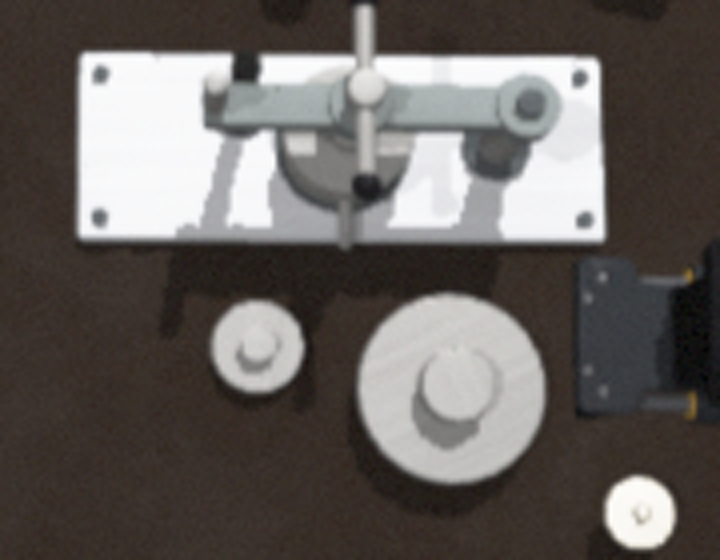

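View pics/top6.png

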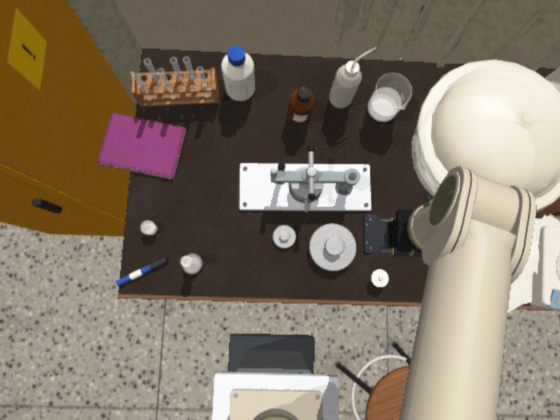

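```bash
python3 - <<'E'
from h import *
T=lambda a,b:(220+a/4-.4,150+b/4-.4)
S=lambda a,b:(200+a/4-.4,165+b/4-.4)
print("ballN",tri(T(367,186),S(370,110)),"hubtop",tri(T(366,86),S(292,80)))
import cv2
a=cv2.imread("pics/top0.png").astype(int);b=cv2.imread("pics/top6.png").astype(int)
for n,(u,v) in dict(bottle=(149,228),flask=(191,263),cruc=(380,279)).items(): print(n,abs(a-b)[v-14:v+14,u-14:u+14].mean())
print(bot.close_job(), bot.get_obs()["time"])
E
```

```text
ballN [ 0.5858686  -0.06604884  0.15140386] hubtop [ 0.64498078 -0.0635838   0.15967727]
bottle 2.0990646258503403
flask 2.5799319727891157
cruc 1.7636054421768708
the job is handed in; nothing more can be done
the job is handed in; nothing more can be done
```

I closed the filter cell and handed the job in at about 17 s of the 61 s allowed. No verdict is reported, so the checks below are my own.

- **Clamp arm:** I pushed its post with the shut fingertips until it stopped hard, at about 55 N on the wrist. The pictures afterwards show the arm against its stop post, in line with the stand.
- **Screw:** I turned the crossbar clockwise by about 390° with the fingertips. It stopped dead at about 22 N, and I held it there for 0.3 s before backing off.
- **Tightness:** The bar ball triangulates to a height of 151 mm, against 152 mm when tight. The angle turned also fits the bar's starting height of about 163 mm. A hub-top point I picked gave 160 mm where 163 mm was expected. I put that down to coarse pixel picking.
- **Foot and lid:** I could not measure the foot's force on the lid. I infer it from the screw being tight and the foot being seen on the lid's boss. The lid looks seated, but I did not measure its tilt or offset.
- **Bystanders:** The top-view image patches around the weighing bottle, crucible and flask match the first picture apart from noise, so none of them moved.
- **Robot:** The arm was clear of everything when I handed in.

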